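# Tip the four-way tube racks over to their microtube side

### The job

The two empty orange four-way tube racks are standing on edge with their 15 ml holes up, and the next job is with 1.5 ml microtubes. Tip each rack over by pushing it with the fingers, so that it lies flat on the bench with its 1.5 ml side up (the broad side with the larger, fewer holes: 4 rows of 8), close to where it stood. Do not pick up or lift the racks, and leave everything else on the bench undisturbed.

Things in the scene. Friction and masses are not known exactly. Their poses are not given: they have to be found in the camera images.
- rack_a: empty orange four-way tube rack, a loose block 52 x 174 x 95 mm (its x, y, z), 0.2 kg, standing on its 52 x 174 foot, turned any way round; racks a and b are alike and swap places. Origin: centre of the foot. z: up, out of the side with 2 x 6 holes of 17 mm; y: along its length; +x: out of the broad 1.5 ml side (4 x 8 holes of 11.5 mm); -x: out of the broad 0.5 ml side (5 x 10 holes of 8 mm)
- rack_b: empty orange four-way tube rack, a loose block 52 x 174 x 95 mm (its x, y, z), 0.2 kg, standing on its 52 x 174 foot, turned any way round; racks a and b are alike and swap places. Origin: centre of the foot. z: up, out of the side with 2 x 6 holes of 17 mm; y: along its length; +x: out of the broad 1.5 ml side (4 x 8 holes of 11.5 mm); -x: out of the broad 0.5 ml side (5 x 10 holes of 8 mm)
- rack_a_mid (a point): centre of rack_a, 47.5 mm from its origin along z: 47.5 mm high standing, 26 mm when lying on a broad side. Pushed near its top on a broad side, the rack pivots on the far edge of its foot with little sliding, overbalances at 29 degrees (about 35 mm of push) and drops with the pushed side up, its centre then 74 mm farther on
- rack_b_mid (a point): centre of rack_b, 47.5 mm from its origin along z: 47.5 mm high standing, 26 mm when lying on a broad side. Pushed near its top on a broad side, the rack pivots on the far edge of its foot with little sliding, overbalances at 29 degrees (about 35 mm of push) and drops with the pushed side up, its centre then 74 mm farther on
- tube: bystander: standing 50 ml tube, 34 mm across its blue cap, 112 mm tall, near the robot; origin: centre of its underside, z up
- beaker: bystander: small glass beaker, 56 mm across, 70 mm tall, beyond and between the racks; origin: centre of its underside, z up
- bottle: bystander: amber glass bottle with blue cap, 64 mm across, 125 mm tall, at the left; origin: centre of its underside, z up
- jar: bystander: white plastic jar, 60 mm across, 70 mm tall, near right; origin: centre of its underside, z up
- microplate: bystander: 96-well plate, 85 x 127 x 14.5 mm, lying flat beyond the racks, left of the beaker; origin: centre of its underside, z up
- tip_box: bystander: shut box of pipette tips, 87 x 124 x 81 mm, beyond the racks, right of the beaker; origin: centre of its underside, z up
- timer: bystander: bench timer, 62 x 70 x 20 mm, near left; origin: centre of its underside, z up

How it is judged:
At the end, for the whole second after the job is handed in: Both racks lie at rest flat on the bench (within 3.4 degrees; centre 22 to 31 mm high) with the 1.5 ml side (large holes) facing up, each rack's centre within 150 mm of where it was at the start (tipping alone moves it about 77 mm) (angle between each of rack_a, rack_b's own x axis and vertical below 0.06 rad and height (world z) of rack_a_mid between 0.022 and 0.031 m and distance of each of rack_a_mid, rack_b_mid from where it was at the start of the episode below 0.15 m and linear speed of each of rack_a, rack_b below 0.01 m/s and angular speed of each of rack_a, rack_b below 0.08 rad/s and height (world z) of rack_b_mid between 0.022 and 0.031 m); the robot touches nothing.
It fails at once if rack_a is lifted or carried (centre more than 66 mm above the bench; tipping it over an edge raises it to 54 mm) (height (world z) of rack_a_mid above 0.066 m).
It fails at once if rack_b is lifted or carried (centre more than 66 mm above the bench; tipping it over an edge raises it to 54 mm) (height (world z) of rack_b_mid above 0.066 m).
It fails at once if another thing on the bench is disturbed (moved more than 15 mm or tilted more than 0.3 rad) (distance of any of tube, beaker, bottle, jar, microplate, tip_box, timer from where it was at the start of the episode above 0.015 m or angle between any of tube, beaker, bottle, jar, microplate, tip_box, timer's own z axis and vertical above 0.3 rad).
It also fails if it takes over 42 s, if anything falls off the work surface, if the arm or the gripper's body presses on something with over 40 N, if the wrist force passes 120 N, or if a joint passes its speed limit or range.

### The arm

A 6-joint arm with a two-finger parallel gripper is mounted at the origin on the work surface. World frame = base frame: x ahead of the robot, y to its left, z up, the work surface at z = 0. Lengths are in m, angles in rad, forces in N, time in s.
With the tool pointing down it reaches from about 0.325 to 0.925 m from the base axis. Payload 3.1 kg.
Tool frame: the origin (TCP) lies at the very end of the fingers, on their centre line; the grasp point (between the pads) lies 19 mm behind it; z points along the fingers, y is the line along which they close (so a half turn about z gives the same grasp; the last joint's range is limited). The gripper opens to 85 mm and grips with 20 to 120 N. Pads are 22 mm wide; open, the fingers measure 114 mm over their backs; the gripper's body (76 mm by 85 mm) begins 54 mm behind the grasp point. The pads swing forward as they close: fully open they stand 13 mm farther back than shut.
Start: joints at [-1.354, 0.217, 1.613, -0, 1.311, -0.112], TCP at [0.202, -0.592, 0.231] pointing down, gripper open.
Joint ranges: [-2.75, 2.75], [-0.78, 2.1], [0.31, 2.55], [-1.13, 4.27], [0.13, 2.63], [-2.58, 2.58]. Speed limits (rad/s): [2.79, 2.79, 3.14, 3.14, 3.14, 3.14].

### API

Orientations are given as a rotation vector (axis times angle).
In Python, from plant import env gives the robot as it stands. The module is installed in compiled form; this text tells all that it offers.
- The arm moves only by the tool servo_tool, never from a script. Its argument "rows" is a list of rows, each a list of 4 numbers: the shift along the tool's x, y, z in m, then the turn about the tool's z in rad. In form: [[x, y, z, turn], ...]. A call has 1 to 12 rows; each row shifts and turns the commanded pose from where the row before left it, along the tool's axes as they then stand; what a row does not reach is not made up. A row lasts 1/12 s, in which the tool goes at most 41.7 mm and 7.16 degrees, less where a joint would pass 70% of its speed; a pose out of reach is approached as far as the arm can. A call is refused whole if a number of a shift passes 0.0417 or a number of a turn 0.125, either way. A call with a gripper value outside its range is refused whole. "hand" is the opening in per cent of the stroke, from 0 (shut) to 100 (fully open), set as the call begins (left out, the last holds). The fingers move at their own pace and stop on an object; "newtons" is the grip in N (left out, the last holds). Time passes only in rows, so rows that do not move let the fingers close. It gives the time, the measured TCP pose, the force, the opening and the grip force at its end, in the units of the state.
- env.get_obs(): the state, without advancing time (a new reading comes with each control period).
- env.snapshot(name): name is "scene" or "top"; returns the picture (384x512x3 uint8, red, green, blue); there is no depth.
- env.calibration(name): a dict with "K" (3x3 intrinsics, pixels), "rvec" (rotation vector, rad) and "tvec" (3), from world to camera coordinates, as OpenCV has them. Camera axes: x right, y down, z forward; pixel columns grow to the right and rows downward; lengths in m; the calibration is good to about 2 mm. A picture is of the moment at which its call begins. calibration takes no time and is no camera call.
- env.finish_job(): hands the job in; it is judged then, once.
The state is a dict: "t": time; "q": joint angles; "qd": joint speeds; "joint_efforts": joint torques, N m; "ee_pos": TCP position; "tcp_rot": TCP orientation; "wrist_force": force on the tool from outside, world axes, zero at the start; "torque": the same for the moment, N m; "finger_gap": finger opening in m; "grasp_force": force on a finger pad.
Only numpy, scipy, OpenCV 4.12 (cv2) and the standard library are available. Lean on these libraries where they do the work, as an engineer would, in place of code of your own. Each camera call takes 0.05 s, during which the arm holds its last target. There are 200 camera calls.

## Working session

There is one attempt and no reset: what is moved stays moved. The work goes in short steps, Python scripts to look and compute and a tool call to move; the robot and the scene stay as the last step left them, time stands still between calls to the robot, and variables do not carry over. Pictures are saved under pics/ and viewed, at most 10 in all, crops included, and the job is handed in when it is done.

Besides the shell and the picture viewer there is one more tool, called after ">>>" by a JSON object that holds its "op" and its "data". servo_tool: Moves the arm, as the interface text tells. Its arguments: {"type":"object","properties":{"rows":{"type":"array","items":{"type":"array","items":{"type":"number"}}},"hand":{"type":"number"},"newtons":{"type":"number"}},"required":["rows"]}

```bash
mkdir -p pics; python3 - <<'E'
from plant import env
import cv2
for n in("scene","top"):
    im=env.snapshot(n); cv2.imwrite(f"pics/{n}0.png",cv2.resize(im[:,:,::-1],(800,600),interpolation=cv2.INTER_CUBIC)); cv2.imwrite(f"raw_{n}.png",im[:,:,::-1])
    c=env.calibration(n);print(n,c)
o=env.get_obs();print(o)
E
```

```text
scene {'K': array([[454.24509854,   0.        , 256.65923477],
       [  0.        , 454.24509854, 196.29146393],
       [  0.        ,   0.        ,   1.        ]]), 'rvec': array([ 0.82888468,  2.71013012, -0.87093781]), 'tvec': array([ 0.4882637 , -0.24831868,  1.52633656])}
top {'K': array([[409.33751578,   0.        , 253.26430996],
       [  0.        , 409.33751578, 190.7511441 ],
       [  0.        ,   0.        ,   1.        ]]), 'rvec': array([ 2.12606025, -2.17304028,  0.13358545]), 'tvec': array([0.03040071, 0.61347146, 1.29674207])}
{'t': 0.1, 'q': array([-1.35420400e+00,  2.17673107e-01,  1.61481125e+00,  1.21728900e-06,
        1.31130567e+00, -1.12215381e-01]), 'qd': array([ 0.00088753, -0.00308419, -0.00317011, -0.00133299, -0.00038457,
       -0.00181308]), 'joint_efforts': array([-9.11084908e-05, -3.98074973e+01, -3.04969168e+01, -1.07770668e-04,
        4.23833073e-03,  7.74520032e-06]), 'ee_pos': array([ 0.20167162, -0.59077534,  0.23008271]), 'tcp_rot': array([-3.09706695e+00, -5.13806772e-01,  1.78083784e-04]), 'wrist_force': array([-0.07283741, -0.26681573,  0.36398859]), 'torque': array([-0.05093986,  0.0434908 , -0.05193544]), 'grasp_force': 0.0, 'finger_gap': 0.08535315363068148}
```

View pics/scene0.png

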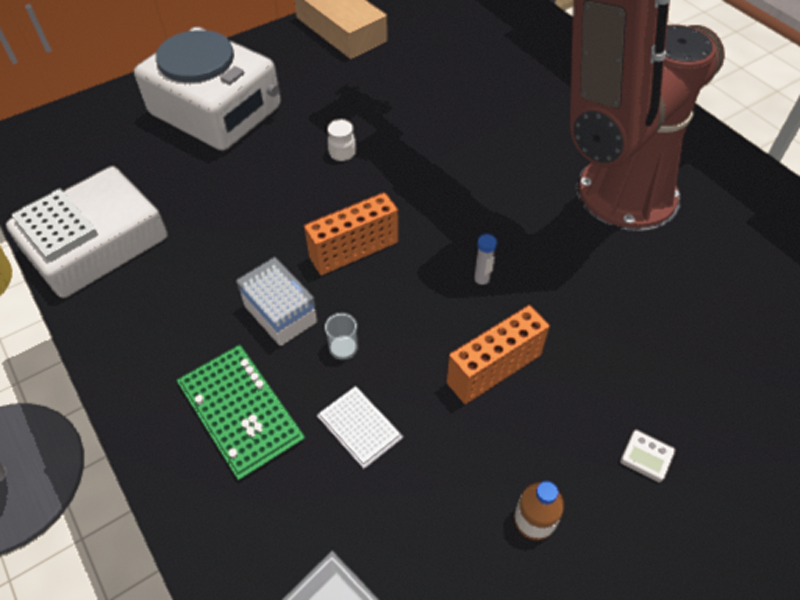

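View pics/top0.png

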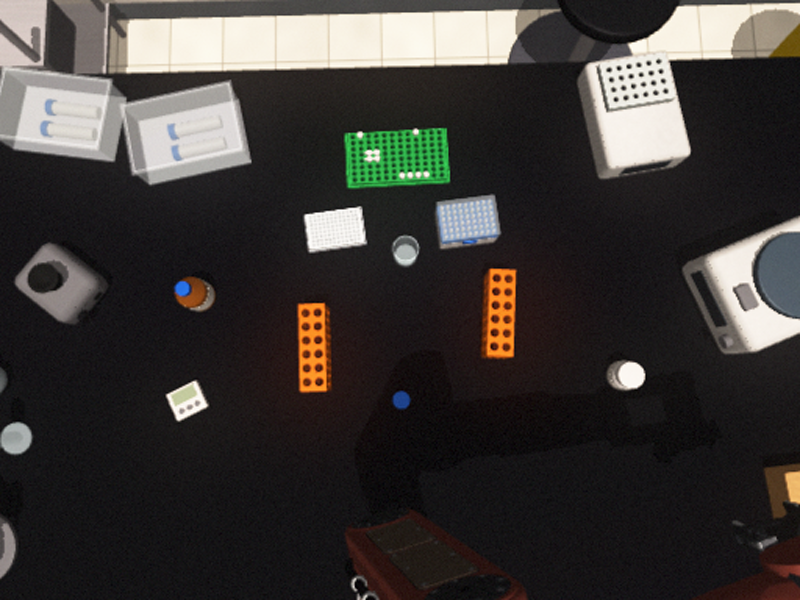

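The scene view shows two orange racks at (352,235) and (498,355), each with one broad side visible. The top view shows them at (500,312) and (313,347), running roughly along world x. Next I'll measure them and crop the visible sides.

```bash
cat > h.py <<'E'
import cv2, numpy as np
from plant import env
def ray(n,p,z):
    c=env.calibration(n); R=cv2.Rodrigues(c["rvec"])[0]; C=-R.T@c["tvec"]
    d=R.T@np.linalg.inv(c["K"])@np.array([p[0],p[1],1.]); return C+d*(z-C[2])/d[2]
def orange(im):
    h=cv2.cvtColor(im,cv2.COLOR_BGR2HSV); m=cv2.inRange(h,(5,150,110),(16,255,255))
    m=cv2.morphologyEx(m,cv2.MORPH_CLOSE,np.ones((7,7)))
    cs=[c for c in cv2.findContours(m,0,2)[0] if cv2.contourArea(c)>300]
    return m,cs
E
python3 - <<'E'
from h import *
im=cv2.imread("raw_top.png"); h=cv2.cvtColor(im,cv2.COLOR_BGR2HSV)
for n in ("top",):
    for c in orange(im)[1]:
        r=cv2.minAreaRect(c); print(r)
        b=np.array([ray(n,p,.095)[:2] for p in cv2.boxPoints(r)]); print(b.round(3).tolist(),b.mean(0).round(3))
s=cv2.imread("raw_scene.png")
a=cv2.resize(s[118:180,190:262],(400,344),interpolation=cv2.INTER_CUBIC); b=cv2.resize(s[192:262,280:355],(400,373),interpolation=cv2.INTER_CUBIC)
cv2.imwrite("pics/crop.png",np.hstack([a,b[:344]]))
t=cv2.imread("raw_top.png"); 
a=cv2.resize(t[165:235,300:340],(340,595),interpolation=cv2.INTER_CUBIC); b=cv2.resize(t[188:258,182:222],(340,595),interpolation=cv2.INTER_CUBIC)
cv2.imwrite("pics/cropt.png",np.hstack([b,a]))
hs=cv2.cvtColor(t,cv2.COLOR_BGR2HSV)
# bystanders (top 800x600 px, z)
for k,p,z in [("tube",(401,400),.112),("beaker",(405,249),.07),("bottlecap",(184,289),.125),("jar",(628,375),.07),("plate",(335,229),.014),("box",(468,221),.081),("timer",(187,400),.02)]:
    print(k,ray("top",(p[0]*.64,p[1]*.64),z).round(3))
E
```

```text
((200.6271514892578, 221.9760284423828), (56.34894943237305, 20.399639129638672), 88.78113555908203)
[[0.601, 0.216], [0.601, 0.152], [0.426, 0.149], [0.426, 0.212]] [0.513 0.182]
((319.1419677734375, 199.9575653076172), (20.02147674560547, 56.503665924072266), 1.7899105548858643)
[[0.487, -0.151], [0.664, -0.163], [0.661, -0.226], [0.484, -0.213]] [ 0.574 -0.188]
tube [0.405 0.011 0.112]
beaker [ 0.712 -0.005  0.07 ]
bottlecap [0.63  0.433 0.125]
jar [ 0.444 -0.446  0.07 ]
plate [0.771 0.145 0.014]
box [ 0.765 -0.135  0.081]
timer [0.412 0.457 0.02 ]
```

View pics/crop.png

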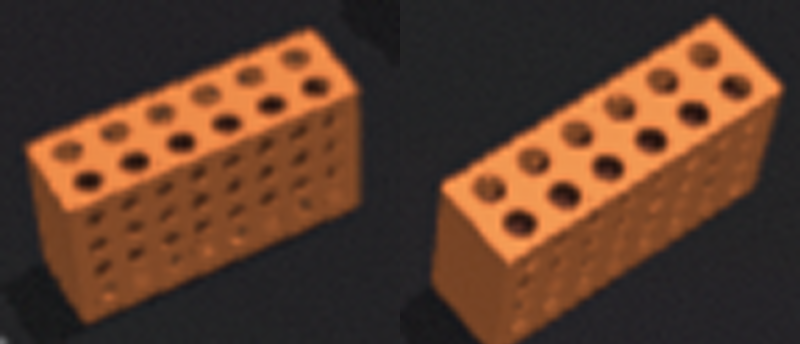

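View pics/cropt.png

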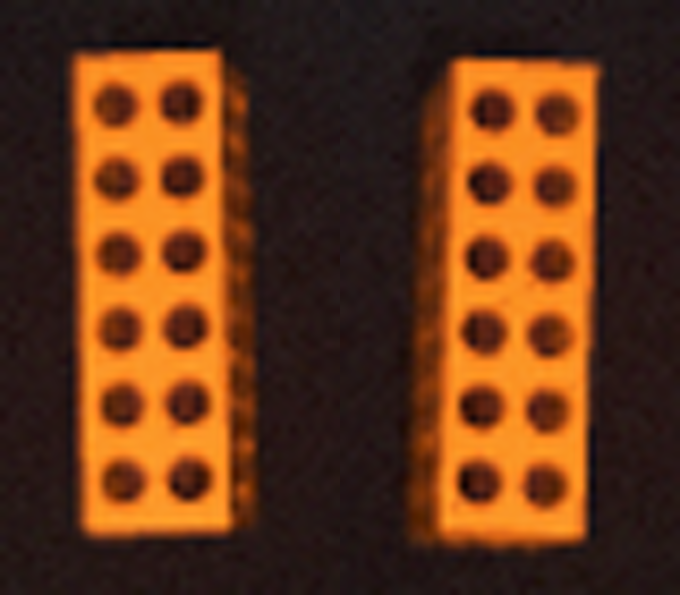

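Right rack (left crop): its +y side looks like 4 rows by 8 columns. The left rack's visible side is too oblique to count, so I'll rectify both faces.

```bash
python3 - <<'E'
from h import *
s=cv2.imread("raw_scene.png");t=cv2.imread("raw_top.png")
def proj(n,P):
    c=env.calibration(n); return cv2.projectPoints(np.float64(P),c["rvec"],c["tvec"],c["K"],None)[0][:,0]
def rect(n,im,ctr,yaw,side):
    u=np.array([np.cos(yaw),np.sin(yaw)]);v=np.array([-u[1],u[0]])
    a=np.array(ctr)+side*.026*v
    P=[[*(a-.087*u),.095],[*(a+.087*u),.095],[*(a+.087*u),0],[*(a-.087*u),0]]
    H=cv2.getPerspectiveTransform(np.float32(proj(n,P)),np.float32([[10,10],[380,10],[380,205],[10,205]]))
    return cv2.convertScaleAbs(cv2.warpPerspective(im,H,(390,215),flags=cv2.INTER_CUBIC),alpha=2 if n=="top" else 1.6)
L=((.513,.182),.012);R=((.574,-.188),-.07)
cv2.imwrite("pics/rect.png",np.vstack([np.hstack([rect("scene",s,*L,1),rect("scene",s,*R,1)]),np.hstack([rect("top",t,*L,-1),rect("top",t,*R,1)])]))
E
```

```text
(no output)
```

View pics/rect.png

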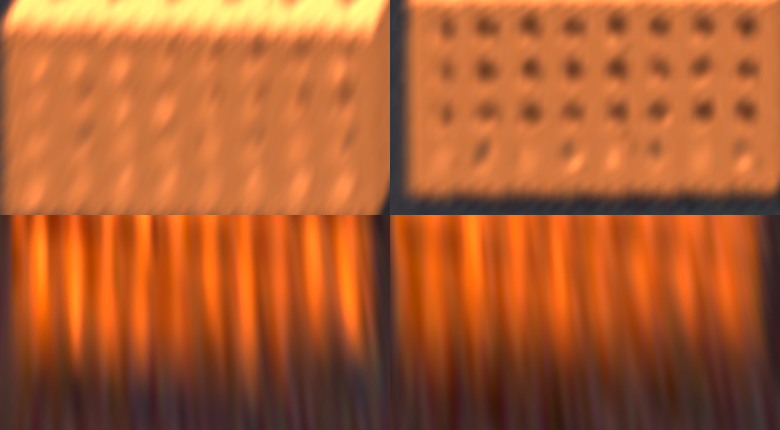

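The rectified faces give eight columns (4x8) on the +y side of both racks. The left rack's -y face shows ten columns, which agrees. So both racks are pushed on their +y side, towards -y, and the paths there are clear. I'll start with the right rack: align the tool, close the fingers, and go above its +y side.

>>> {"op": "servo_tool", "data": {"hand": 0, "rows": [[0,0,0,0.11],[0,0,0,0.11],[0,0,0,0.11],[0.0186,-0.0235,0,0],[0.0186,-0.0235,0,0],[0.0186,-0.0235,0,0],[0.0186,-0.0235,0,0],[0.0186,-0.0235,0,0],[0.0186,-0.0235,0,0],[0.0186,-0.0235,0,0],[0.0186,-0.0235,0,0],[0.0186,-0.0235,0,0]]}}

```text
t: 1.1
ee_pos: [0.3699, -0.3786, 0.2308]
tcp_rot: [-3.141, 0.002, 0.001]
wrist_force: [0.5, -0.5, -0.5]
finger_gap: -0.0003
grasp_force: 0.0
```

>>> {"op": "servo_tool", "data": {"rows": [[0.0186,-0.0235,0,0],[0.0186,-0.0235,0,0],[0.0186,-0.0235,0,0],[0.0186,-0.0235,0,0],[0.0186,-0.0235,0,0],[0.0186,-0.0235,0,0],[0.0186,-0.0235,0,0],[0.0186,-0.0235,0,0],[0.0186,-0.0235,0,0],[0.0186,-0.0235,0,0],[0.0186,-0.0235,0,0],[0,0,0,0]]}}

```text
t: 2.1
ee_pos: [0.5766, -0.1177, 0.2308]
tcp_rot: [-3.139, -0.005, -0.002]
wrist_force: [-1.0, 0.5, -0.0]
finger_gap: 0.0003
grasp_force: 0.0
```

>>> {"op": "servo_tool", "data": {"rows": [[0,0,0.025,0],[0,0,0.025,0],[0,0,0.025,0],[0,0,0.025,0],[0,0,0.025,0],[0,0,0.025,0],[0,0,0,0]]}}

```text
t: 2.68
ee_pos: [0.5689, -0.1207, 0.0749]
tcp_rot: [-3.138, 0.002, 0.019]
wrist_force: [-0.9, 1.4, -0.8]
finger_gap: 0.0002
grasp_force: 0.0
```

>>> {"op": "servo_tool", "data": {"rows": [[0,0.006,0,0],[0,0.006,0,0],[0,0.006,0,0],[0,0.006,0,0],[0,0.006,0,0],[0,0.006,0,0],[0,0.006,0,0]]}}

```text
t: 3.27
ee_pos: [0.5748, -0.1647, 0.0822]
tcp_rot: [3.141, -0.002, 0.002]
wrist_force: [0.5, 0.8, 0.5]
finger_gap: -0.0003
grasp_force: 0.5
```

```bash
python3 - <<'E'
from h import *
a=env.snapshot("scene")[100:230,160:330,::-1]
cv2.imwrite("pics/p1.png",cv2.resize(a,None,fx=4,fy=4,interpolation=cv2.INTER_CUBIC))
E
```

```text
(no output)
```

View pics/p1.png

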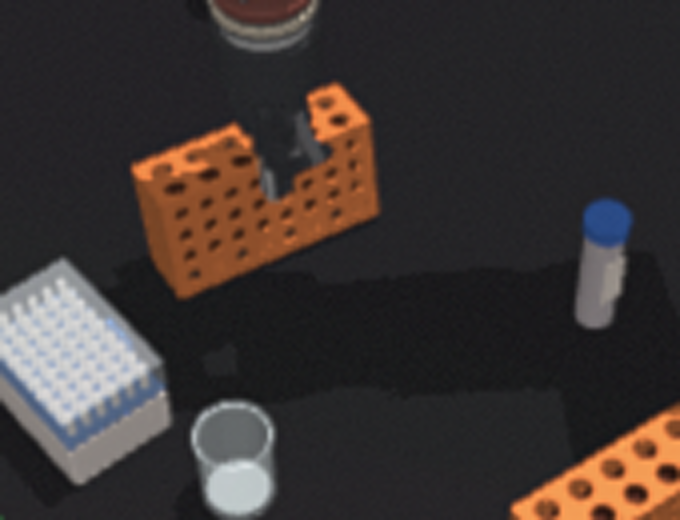

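The fingers are at the upper middle of the 4x8 face, near (290,170), and are just making contact. I'll keep pushing.

>>> {"op": "servo_tool", "data": {"rows": [[0,0.005,0,0],[0,0.005,0,0],[0,0.005,0,0],[0,0.005,0,0],[0,0.005,0,0],[0,0.005,0,0],[0,0.005,0,0],[0,0.005,0,0]]}}

```text
t: 3.98
ee_pos: [0.5742, -0.2045, 0.0812]
tcp_rot: [3.142, -0.002, -0.0]
wrist_force: [-0.6, -0.4, 0.5]
finger_gap: 0.0001
grasp_force: 0.0
```

>>> {"op": "servo_tool", "data": {"rows": [[0,0.005,0,0],[0,0.005,0,0],[0,0,0,0],[0,0,0,0],[0,0,0,0]]}}

```text
t: 4.4
ee_pos: [0.5742, -0.2139, 0.0813]
tcp_rot: [-3.141, 0.002, 0.0]
wrist_force: [0.3, -0.1, 0.1]
finger_gap: 0.0002
grasp_force: 0.0
```

```bash
python3 - <<'E'
from h import *
print(env.get_obs()["wrist_force"])
a=env.snapshot("scene")[100:230,160:330,::-1]
cv2.imwrite("pics/p2.png",cv2.resize(a,None,fx=4,fy=4,interpolation=cv2.INTER_CUBIC))
E
```

```text
[ 0.27218431 -0.14059741  0.06364298]
```

View pics/p2.png

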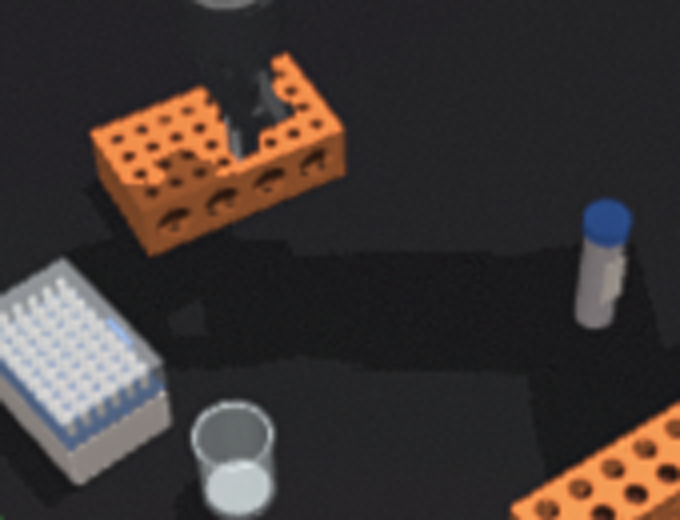

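The right rack now lies flat at (220,150) in the crop with its 4-row large-hole side up. I'll lift and move over to the +y side of the left rack.

>>> {"op": "servo_tool", "data": {"rows": [[0,0,-0.03,0],[0,0,-0.03,0],[0,0,-0.03,0],[0,0,-0.03,0],[0,0,-0.03,0],[-0.0038,-0.03,0,0],[-0.0038,-0.03,0,0],[-0.0038,-0.03,0,0],[-0.0038,-0.03,0,0],[-0.0038,-0.03,0,0],[-0.0038,-0.03,0,0],[-0.0038,-0.03,0,0]]}}

```text
t: 5.45
ee_pos: [0.5474, -0.0022, 0.2313]
tcp_rot: [-3.141, 0.001, -0.0]
wrist_force: [0.2, 0.6, -0.6]
finger_gap: -0.0001
grasp_force: 0.0
```

>>> {"op": "servo_tool", "data": {"rows": [[-0.0038,-0.03,0,0],[-0.0038,-0.03,0,0],[-0.0038,-0.03,0,0],[-0.0038,-0.03,0,0],[-0.0038,-0.03,0,0],[-0.0038,-0.03,0,0],[-0.0038,-0.03,0,0],[-0.0038,-0.03,0,0],[-0.0038,-0.03,0,0],[0,0,0,0],[0,0,0,0]]}}

```text
t: 6.37
ee_pos: [0.5133, 0.2676, 0.2312]
tcp_rot: [3.141, 0.004, -0.0]
wrist_force: [0.6, 0.3, -0.2]
finger_gap: 0.0
grasp_force: 0.0
```

>>> {"op": "servo_tool", "data": {"rows": [[0,0,0.025,0],[0,0,0.025,0],[0,0,0.025,0],[0,0,0.025,0],[0,0,0.025,0],[0,0,0.025,0],[0,0,0,0],[0,0,0,0]]}}

```text
t: 7.03
ee_pos: [0.5126, 0.2645, 0.0797]
tcp_rot: [3.14, -0.004, -0.007]
wrist_force: [-0.2, -0.3, -0.3]
finger_gap: -0.0003
grasp_force: 0.0
```

>>> {"op": "servo_tool", "data": {"rows": [[0,0.006,0,0],[0,0.006,0,0],[0,0.006,0,0],[0,0.006,0,0],[0,0.006,0,0],[0,0.006,0,0],[0,0.005,0,0],[0,0.005,0,0],[0,0.005,0,0],[0,0.005,0,0]]}}

```text
t: 7.87
ee_pos: [0.5141, 0.2097, 0.0814]
tcp_rot: [-3.141, 0.002, -0.0]
wrist_force: [0.8, 0.7, 0.1]
finger_gap: -0.0001
grasp_force: 0.3
```

>>> {"op": "servo_tool", "data": {"rows": [[0,0.005,0,0],[0,0.005,0,0],[0,0.005,0,0],[0,0.005,0,0],[0,0.005,0,0],[0,0.005,0,0],[0,0,0,0],[0,0,0,0],[0,0,0,0],[0,0,0,0]]}}

```text
t: 8.7
ee_pos: [0.514, 0.1803, 0.0813]
tcp_rot: [-3.141, 0.002, -0.0]
wrist_force: [0.4, -0.5, -0.1]
finger_gap: 0.0001
grasp_force: 0.0
```

```bash
python3 - <<'E'
from h import *
print(env.get_obs()["wrist_force"])
a=env.snapshot("scene")[60:360,120:440,::-1]
cv2.imwrite("pics/p3.png",cv2.resize(a,None,fx=2,fy=2,interpolation=cv2.INTER_CUBIC))
E
```

```text
[ 0.38013703 -0.51571606 -0.13630707]
```

View pics/p3.png

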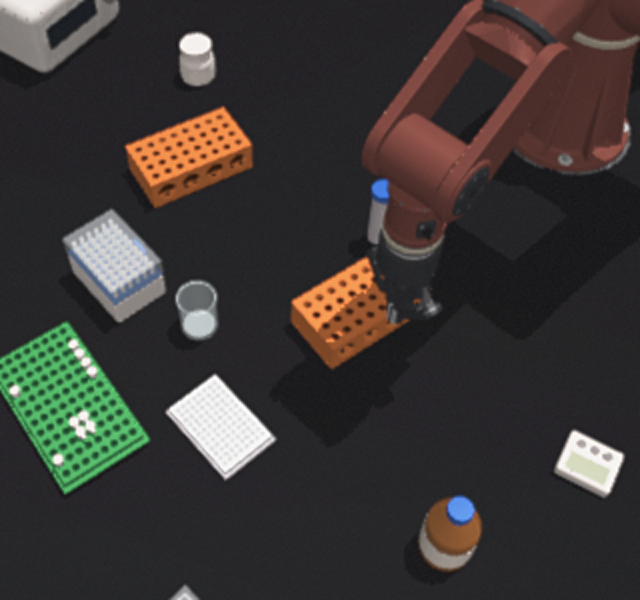

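The left rack is flat as well, around (355,305), with its large holes up, and the bystanders are in place. I'll raise the arm clear and take one last check.

>>> {"op": "servo_tool", "data": {"rows": [[0,0,-0.025,0],[0,0,-0.025,0],[0,0,-0.025,0],[0,0,-0.025,0],[0,0,-0.025,0],[0,-0.03,-0.02,0],[0,-0.03,0,0],[0,-0.03,0,0],[0,-0.03,0,0],[0,-0.03,0,0],[0,0,0,0],[0,0,0,0]]}}

```text
t: 9.75
ee_pos: [0.5136, 0.3316, 0.226]
tcp_rot: [3.141, 0.003, -0.0]
wrist_force: [0.0, 0.1, -0.4]
finger_gap: 0.0001
grasp_force: 0.0
```

```bash
python3 - <<'E'
from h import *
a=env.snapshot("scene")[60:360,120:440,::-1]
cv2.imwrite("pics/p4.png",cv2.resize(a,None,fx=2,fy=2,interpolation=cv2.INTER_CUBIC))
E
```

```text
(no output)
```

View pics/p4.png

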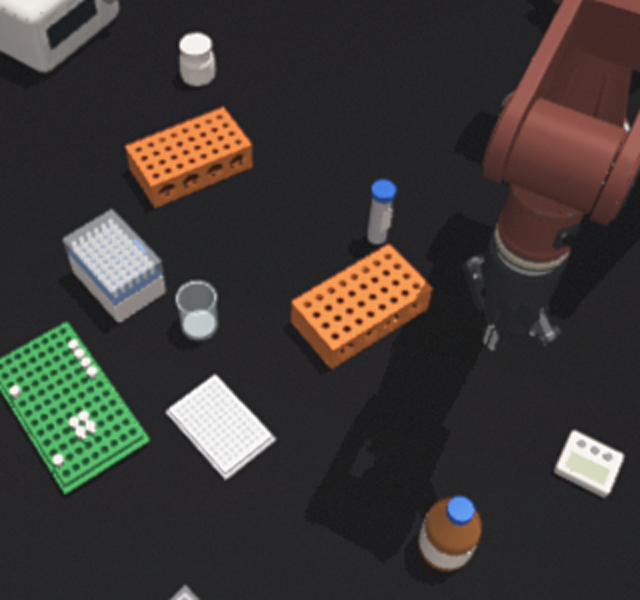

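Both racks, at (190,155) and (362,303), lie flat with their 4x8 sides up. The arm is clear of everything.

```bash
python3 -c "
from plant import env
print(env.finish_job())"
```

```text
the job is handed in; nothing more can be done
None
```

Both racks were tipped by pushing and lie flat with their 1.5 ml (4 x 8) sides up, nothing else on the bench was visibly disturbed in the last picture, and the job is handed in (the interface returned no verdict).

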